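# Load a stepped guide shoe the right way round into its test nest

## Robot

A 6-joint arm with a two-finger parallel gripper is mounted at the origin on the work surface. World frame = base frame: x ahead of the robot, y to its left, z up, the work surface at z = 0. Lengths are in mm, angles in rad, forces in N, time in s.
With the tool pointing down it reaches from about 350 to 975 mm from the base axis. Payload 7.1 kg.
Tool frame: the origin (TCP) lies at the very end of the fingers, on their centre line; the grasp point (between the pads) lies 19 mm behind it; z points along the fingers, y is the line along which they close (so a half turn about z gives the same grasp; the last joint's range is limited). The gripper opens to 88 mm and grips with 3 to 60 N. Pads are 20 mm wide; open, the fingers measure 115 mm over their backs; the gripper's body (75 mm by 178 mm) begins 61 mm behind the grasp point.
Start: joints at [-1.264, 0.423, 1.63, -0, 1.089, -0.019], TCP at [200.059, -592.099, 222.675] pointing down, gripper open.
Joint ranges: [-3, 3], [-0.9, 2.11], [0.09, 2.58], [-1.31, 4.45], [0.11, 2.69], [-2.54, 2.54]. Speed limits (rad/s): [2.39, 2.39, 3.01, 3.14, 3.14, 3.14].

## Interface

Orientations are given as a rotation vector (axis times angle).
In Python, from workcell import get_obs, get_image, job, models gives the robot as it stands.
- The arm moves only by the tool jog_arm, never from a script. Its argument "increments" is one flat list of numbers, 7 for each row, row after row: the turn, a rotation vector about the tool's x, y, z in degrees, then the shift along the tool's x, y, z in mm, then the opening in per cent of the stroke, from 0 (shut) to 100 (fully open). A call has 1 to 12 rows; each row shifts and turns the commanded pose from where the row before left it, along the tool's axes as they then stand; what a row does not reach is not made up. A row lasts 1/8 s, in which the tool goes at most 62.5 mm and 10.7 degrees, less where a joint would pass 70% of its speed; a pose out of reach is approached as far as the arm can. A call is refused whole if a number of a shift passes 62.5 or a number of a turn 10.7, either way. A call with a gripper value outside its range is refused whole. The fingers move at their own pace and stop on an object; the grip force is fixed at half the most. Time passes only in rows, so rows that do not move let the fingers close. It gives the time, the measured TCP pose, the force, the opening and the grip force at its end, in the units of the state.
- get_obs(): the state, without advancing time (a new reading comes with each control period).
- get_image(name): name is "scene" or "top"; returns a dict with "pixels" (400x640x3 uint8, blue, green, red), "depth" (400x640 float32, mm along the optical axis (not along the pixel's ray), 0 where there is no reading), "fx", "fy", "cx", "cy" (pixels), "k1" (the pictures are not rectified: a ray, as slopes to the right and down, at radius r is drawn at 1 + k1 r^2 times it, then the intrinsics apply), "cam_to_world" (4x4, takes a point from camera to world coordinates). Camera axes: x right, y up, looking along -z (the intrinsics and any distortion apply to the point x, -y, -z); pixel columns grow to the right and rows downward; lengths in mm; the calibration is good to about 2 mm. A picture is of the moment at which its call begins.
- job.close_job(): hands the job in; it is judged then, once.
Trained networks look in the newest picture that a camera, given by its name, has taken for a name from the list of things; names that differ only in an ending like _2 or _b are one class to them, and where a whole thing is asked for, a point or a joint stands for the part that bears it (a point fixed in the world has none). Each returns a list of dicts, best first, with "p" (0 to 1); they miss things now and then, are a little off and sometimes report something else, mostly with a low value. They report only what shows in the picture. A call takes as long as a camera call.
- models.look_for(target, camera): "centre" ([x, y, z] in mm, in world coordinates, good to about 4 mm: the middle of the surface that is visible of it).
- models.regions_of(target, camera): "region" (400x640 bool, what is visible of it).
The state is a dict: "t": time; "qpos": joint angles; "qvel": joint speeds; "joint_torque": joint torques, N m; "ee_pos": TCP position; "orientation": TCP orientation; "ft_force": force on the tool from outside, world axes, zero at the start; "moment": the same for the moment, N m; "width": finger opening in mm; "grasp_force": force on a finger pad.
Only numpy, scipy, OpenCV 4.12 (cv2) and the standard library are available. Lean on these libraries where they do the work, as an engineer would, in place of code of your own. Each camera call takes 0.05 s, during which the arm holds its last target. There are 200 camera calls.

## Task

On the test bench, feel the top of one end of the ivory guide shoe with the fingertips, where it lies, to find out which of its ends is stepped down. Then load the shoe into the black nest with its stepped end between the two teal guide blocks, so that it sits flat and upright on the nest floor in line with the nest, and let go. Leave the plain grey block and the scanner where they are.

Things in the scene. Friction and masses are not known exactly. Their poses are not given: they have to be found in the camera images.
- shoe: Ivory plastic shoe, 0.16 kg, 90 mm long (its x), flat underside. 60 mm of it is a block 44 mm wide, 36 high; the last 30 mm is the stepped end, 22 wide (centred), 26 high, so a touch from above meets it 10 mm lower. Whether it lies towards +x or -x is untold: feel. Any yaw. Origin: mid-length, mid-width, on the underside, z up; the flat 44 mm sides reach 15 mm or more either way of it: grip here.
- seat (a point): Centre of the fixed black nest's floor, 12 mm above bench (plate 150 x 120); z up. Two teal blocks, 14 mm high, 26 wide, at x 23 to 53 mm leave a slot 38 mm wide about y = 0. Stop bar, 14 mm high, with its face at x = -53 mm; sides open. Rightly loaded (stepped end to +x, in the slot) the shoe's origin is at this point, with 8 mm play each way; wrong way round it rides up on the blocks.
- plain_block: Bystander: grey aluminium block lying on the bench, 90 x 44 x 36 mm, no step. Origin: centre of the underside, x along its length. Not to be disturbed.
- scanner: Bystander: black hand scanner lying on its side, about 170 mm along its y (grip towards -y), 95 mm along x, 40 mm high. Origin on its underside between head and grip. Not to be disturbed.

How it is judged (in metres and radians):
On the way:
1. the fingers have touched the shoe near one of its ends (over 22 mm from its middle) while it lies on the bench (contact force between the fingers and shoe above 0.5 N and height (world z) of shoe below 0.008 m and (x of the grasp point in the frame of shoe above 0.022 m or x of the grasp point in the frame of shoe below -0.022 m)), for 0.02 s.
At the end, for the whole second after the job is handed in: the shoe rests flat on the nest floor (within 4 mm in height, upright within 0.08 rad; this is only possible with the stepped end in the slot), its middle within 15 mm of the seat along the nest's x and y, in line with the nest within 20 degrees, let go and at rest (x of shoe in the frame of seat between -0.015 and 0.015 m and y of shoe in the frame of seat between -0.015 and 0.015 m and z of shoe in the frame of seat below 0.004 m and angle between shoe's own z axis and vertical below 0.08 rad and angle between the x axis of shoe and the x axis of seat, either way round below 0.35 rad and linear speed of shoe below 0.02 m/s); the robot touches nothing.
It fails at once if the grey block is moved more than 30 mm (distance of plain_block from where it was at the start of the episode above 0.03 m).
It fails at once if the scanner is moved more than 30 mm (distance of scanner from where it was at the start of the episode above 0.03 m).
It also fails if it takes over 50 s, if anything falls off the work surface, if the arm or the gripper's body presses on something with over 40 N, if the wrist force passes 120 N, or if a joint passes its speed limit or range.

## Working session

There is one attempt and no reset: what is moved stays moved. The work goes in short steps, Python scripts to look and compute and a tool call to move; the robot and the scene stay as the last step left them, time stands still between calls to the robot, and variables do not carry over. Pictures are saved under pics/ and viewed, at most 10 in all, crops included, and the job is handed in when it is done.

Besides the shell and the picture viewer there is one more tool, called after "Request:" in YAML: its name, and indented under it one key for each argument. jog_arm: Moves the arm, as the interface text tells. Its arguments: {"type":"object","properties":{"increments":{"type":"array"}},"required":["increments"]}

```bash
mkdir -p pics
cat > h.py <<'E'
import numpy as np, cv2
from workcell import get_obs,get_image,job,models
def cloud(im):
    h,w=im["depth"].shape
    u,v=np.meshgrid(np.arange(w),np.arange(h))
    K=np.array([[im["fx"],0,im["cx"]],[0,im["fy"],im["cy"]],[0,0,1.]])
    p=cv2.undistortPoints(np.stack([u,v],-1).reshape(-1,1,2).astype(float),K,np.array([im["k1"],0,0,0.])).reshape(h,w,2)
    d=im["depth"]; P=np.stack([p[...,0]*d,-p[...,1]*d,-d,np.ones_like(d)],-1)
    W=(P@np.array(im["cam_to_world"]).T)[...,:3]; W[d<=0]=np.nan
    return W
def rect(W,m,zlo,zhi):
    q=W[m]; q=q[(q[:,2]>zlo)&(q[:,2]<zhi)]
    if len(q)<10: return None
    return cv2.minAreaRect(q[:,:2].astype(np.float32)),len(q),np.nanmedian(q[:,2])
E
python3 - <<'E'
from h import *
for c in("top","scene"):
    im=get_image(c); cv2.imwrite(f"pics/{c}0.png",im["pixels"]); W=cloud(im)
    np.savez(f"{c}0.npz",W=W,px=im["pixels"])
    print(c,im["fx"],im["k1"],np.round(im["cam_to_world"],2).tolist())
    for n in("shoe","seat","plain_block","scanner"):
        try: print(n,[(np.round(r["centre"]).tolist(),round(r["p"],2)) for r in models.look_for(n,c)][:3])
        except Exception as e: print(n,e)
        try:
            for r in models.regions_of(n,c)[:2]:
                m=r["region"]; z=np.nanpercentile(W[m][:,2],[5,50,95]).round(1)
                v,u=np.where(m); print("  reg",round(r["p"],2),m.sum(),(u.min(),u.max(),v.min(),v.max()),z,rect(W,m,z[1]-6,z[1]+6))
        except Exception as e: print(n,e)
o=get_obs();print(o["t"],o["ee_pos"],o["orientation"],o["width"])
E
```

```text
top 446.20610935331746 -0.12201733757980839 [[-0.02, 0.99, -0.14, 430.92], [-1.0, -0.02, -0.0, -23.16], [-0.0, 0.14, 0.99, 1121.96], [0.0, 0.0, 0.0, 1.0]]
shoe [([484.0, -124.0, 37.0], 0.93)]
  reg 0.66 608 (np.int64(336), np.int64(370), np.int64(223), np.int64(258)) [ 4.2 34.  38. ] (((479.49896240234375, -116.8014144897461), (44.25096130371094, 88.58390808105469), 49.259918212890625), 455, np.float64(34.807158331670735))
  reg 0.15 796 (np.int64(423), np.int64(459), np.int64(187), np.int64(227)) [ 3.  34.  37.5] (((560.4254760742188, -347.6098937988281), (90.18275451660156, 46.12702178955078), 29.201692581176758), 642, np.float64(34.70596849903848))
seat [([549.0, 305.0, 11.0], 0.71)]
  reg 0.79 2745 (np.int64(148), np.int64(215), np.int64(182), np.int64(253)) [ 7.9 11.9 26.1] (((549.1195068359375, 307.843994140625), (121.14444732666016, 149.36611938476562), 62.78438949584961), 2280, np.float64(11.45040066861668))
plain_block [([555.0, -342.0, 36.0], 0.92), ([551.0, 306.0, 11.0], 0.51)]
  reg 0.57 704 (np.int64(424), np.int64(457), np.int64(188), np.int64(226)) [12.7 34.2 37.6] (((
[... 1492 characters left out ...]
 1306, np.float64(35.30932827248381))
plain_block [([570.0, -338.0, 35.0], 0.92)]
  reg 0.62 612 (np.int64(201), np.int64(221), np.int64(137), np.int64(169)) [ 2.3 34.1 38. ] (((559.8475341796875, -349.42535400390625), (95.13468170166016, 45.15972900390625), 30.216781616210938), 423, np.float64(35.31126615930691))
scanner [([727.0, -25.0, 36.0], 0.79)]
  reg 0.9 1763 (np.int64(241), np.int64(312), np.int64(219), np.int64(268)) [14.3 34.4 40.6] (((721.7368774414062, -62.40662384033203), (168.72088623046875, 95.2389144897461), 87.97367095947266), 1326, np.float64(35.44427610443188))
0.9 [ 200.04958271 -592.11632506  222.7133756 ] [3.09995974e+00 5.09504628e-01 1.44521434e-05] 87.59290168597735
```

View pics/top0.png

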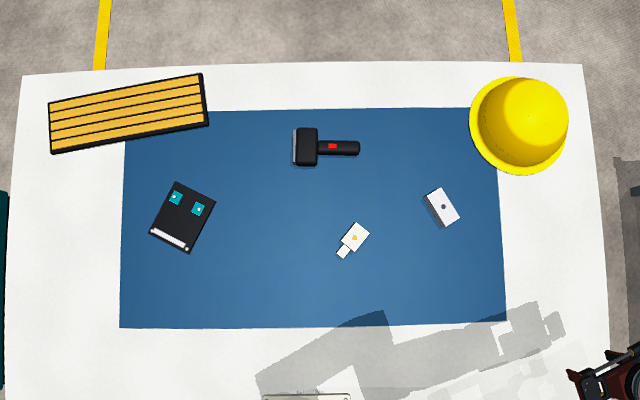

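View pics/scene0.png

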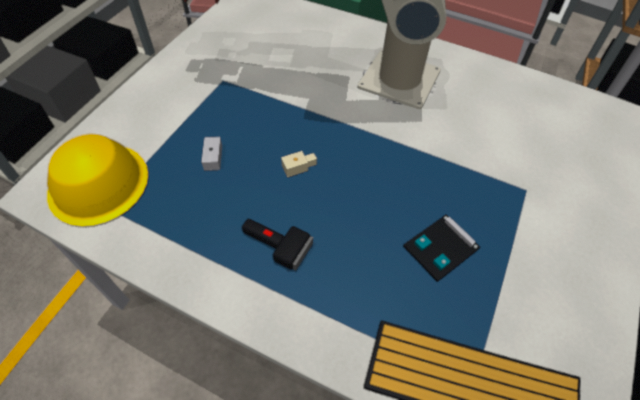

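The top view shows the shoe at about (353,240) px with a narrow end to the lower left at (344,251). The nest is at (182,217), with its teal blocks at (175,197) and (199,209) and the stop bar at (170,240). The grey block is at (441,207) and the scanner at (325,147). The scene view agrees: the narrow end of the shoe points towards the nest and base. I'll turn the tool to the shoe's yaw and close the fingers to feel the top.

Request:
jog_arm:
  increments: [0,0,9.9,0,0,0,0,0,0,9.9,0,0,0,0,0,0,9.9,0,0,0,0,0,0,9.9,0,0,0,0,0,0,9.9,0,0,0,0,0,0,9.9,0,0,0,0,0,0,0,-6.7,-54.2,0,0,0,0,0,-6.7,-54.2,0,0,0,0,0,-6.7,-54.2,0,0,0,0,0,-6.7,-54.2,0,0,0,0,0,-6.7,-54.2,0,0,0,0,0,-6.7,-54.2,0,0]

```text
t: 2.4
ee_pos: [382.7, -318.0, 223.0]
orientation: [2.945, -1.094, 0.001]
ft_force: [1.0, -0.3, -0.3]
width: 0.8
grasp_force: 0.0
```

```bash
cat >> h.py <<'E'
from scipy.spatial.transform import Rotation as R
def to(x,y,z,yaw_y):
    """remaining shift in tool axes, and turn about tool z (deg) for tool y at yaw_y deg"""
    o=get_obs(); M=R.from_rotvec(o["orientation"]).as_matrix()
    print("t",round(o["t"],2),"tcp",np.round(o["ee_pos"],1),"tooly",round(np.degrees(np.arctan2(M[1,1],M[0,1])),2),"tz",np.round(M[:,2],3),"F",np.round(o["ft_force"],1),"w",round(o["width"],1),"g",o["grasp_force"])
    cur=np.degrees(np.arctan2(M[1,1],M[0,1])); print("shift",np.round(M.T@(np.array([x,y,z])-o["ee_pos"]),1),"turn z",round((cur-yaw_y+180)%360-180,1))
E
python3 - <<'E'
from h import *
to(502.7,-137.4,60,-130.7)
for c in("top","scene"):
    d=np.load(c+"0.npz");W=d["W"];hsv=cv2.cvtColor(d["px"],cv2.COLOR_BGR2HSV)
    near=np.hypot(W[...,0]-549,W[...,1]-307)<100
    t=near&(hsv[...,0]>80)&(hsv[...,0]<98)&(hsv[...,1]>120)&(hsv[...,2]>90)&(W[...,2]>18)
    n,l,s,_=cv2.connectedComponentsWithStats(t.astype(np.uint8))
    print(c,[np.round(np.nanmean(W[l==i],0),1).tolist()+[int(s[i,4])] for i in range(1,n) if s[i,4]>8])
    w=near&(hsv[...,1]<60)&(hsv[...,2]>150); print("bar",np.nanmean(W[w],0),w.sum(), rect(W,w,15,40))
    # shoe: heights along long axis and across
    a=np.radians(139.3);e=np.array([np.cos(a),np.sin(a)]);f=np.array([-e[1],e[0]])
    q=W[..., :2]-np.array([480,-117.8]);s=q@e;v=q@f
    for lo in range(-50,50,10):
        m=(s>lo)&(s<=lo+10)&(abs(v)<35)&(W[...,2]>10); print(lo,m.sum(),np.round([np.nanmedian(W[m][:,2]),v[m].min(),v[m].max()],1) if m.sum() else "",end="; ")
    print()
E
```

```text
t 2.4 tcp [ 382.7 -318.   223. ] tooly -130.75 tz [ 0.001 -0.    -1.   ] F [ 1.  -0.3 -0.3] w 0.8 g 0.0
shift [ -27.1 -215.2  162.9] turn z -0.0
top [[596.9, 319.5, 25.5, 109], [568.5, 263.4, 25.4, 115]]
bar [501.38174841 332.71206744  22.28202439] 215 (((539.1912841796875, 317.2200622558594), (96.66486358642578, 106.46279907226562), 62.17378616333008), 168, np.float64(25.461227610670562))
-50 27 [ 35.  -22.6  20.5]; -40 73 [ 34.7 -21.9  21.3]; -30 75 [ 34.6 -22.6  21. ]; -20 75 [ 34.7 -22.1  21.5]; -10 76 [ 34.9 -22.6  21.7]; 0 76 [ 35.5 -22.6  21.2]; 10 67 [ 33.4 -21.4  20.2]; 20 38 [ 24.6 -11.5  10.6]; 30 38 [ 26.1 -11.4   9.9]; 40 27 [ 24.4 -10.5  10.9]; 
scene [[570.6, 262.0, 24.7, 94], [598.7, 318.1, 25.5, 108]]
bar [499.22878372 332.9918332   23.68493297] 134 (((537.3618774414062, 313.9801940917969), (85.77564239501953, 104.1576919555664), 63.10934829711914), 127, np.float64(24.94176442659227))
-50 63 [ 30.4 -22.3  22. ]; -40 69 [ 34.5 -22.3  23.2]; -30 71 [ 34.9 -24.8  23. ]; -20 65 [ 34.  -22.3  24.8]; -10 68 [ 34.1 -23.6  22.5]; 0 68 [ 34.2 -22.8  21.6]; 10 39 [ 32.8 -22.1  19.9]; 20 35 [ 24.4 -11.6  11.9]; 30 32 [ 24.5 -12.5  10.7]; 40 14 [ 23.9 -12.2  15. ];
```

Depth shows a top of about 35 mm on the block and about 25 mm on the narrow end, so the stepped end points to 139°. I'll go above the other (full) end and feel it to confirm.

Request:
jog_arm:
  increments: [0,0,0,-6.8,-53.8,0,0,0,0,0,-6.8,-53.8,0,0,0,0,0,-6.8,-53.8,0,0,0,0,0,-6.8,-53.8,0,0,0,0,0,0,0,54.3,0,0,0,0,0,0,54.3,0,0,0,0,0,0,54.3,0,0,0,0,0,0,18,0,0,0,0,0,0,0,0,0,0,0,0,0,2,0,0,0,0,0,0,2,0]

```text
t: 3.78
ee_pos: [503.0, -139.1, 39.5]
orientation: [-2.945, 1.093, -0.005]
ft_force: [0.9, -0.1, 0.3]
width: 0.5
grasp_force: 0.0
```

```bash
python3 -c "
from h import *
to(502.7,-137.1,36,-130.7)"
```

```text
t 3.77 tcp [ 503.  -139.1   39.5] tooly -130.74 tz [ 0.003 -0.001 -1.   ] F [ 0.9 -0.1  0.3] w 0.5 g 0.0
shift [-1.5 -1.3  3.4] turn z -0.0
```

Request:
jog_arm:
  increments: [0,0,0,0,0,1.5,0,0,0,0,0,0,1,0,0,0,0,0,0,0,0]

```text
t: 4.15
ee_pos: [502.1, -138.8, 36.3]
orientation: [-2.945, 1.093, -0.002]
ft_force: [-1.8, -0.0, 9.7]
width: 0.4
grasp_force: 5.0
```

The fingers met the top at z ≈ 36 mm with 10 N. That end is full height, so the stepped end is the other one, at 139°, as seen. Next I'll lift, open and centre over the shoe.

Request:
jog_arm:
  increments: [0,0,0,0,0,-32,0,0,0,0,-15,-0.8,0,100,0,0,0,-15,-0.8,0,100,0,0,0,0,0,0,100,0,0,0,0,0,0,100,0,0,0,0,0,0,100]

```text
t: 4.9
ee_pos: [480.2, -118.0, 67.0]
orientation: [2.945, -1.093, -0.0]
ft_force: [0.8, -0.7, 0.0]
width: 47.1
grasp_force: 0.0
```

Run:
```python
from h import *
to(480,-117.5,7,-130.7)
im=get_image("scene");W=cloud(im)
for r in models.regions_of("shoe","scene")[:1]:
    print(r["p"],rect(W,r["region"],28,42))
cv2.imwrite("pics/s1.png",cv2.resize(im["pixels"][100:230,220:400],None,fx=4,fy=4))
```

```text
t 4.9 tcp [ 480.2 -118.    67. ] tooly -130.74 tz [-0.  0. -1.] F [ 0.8 -0.7  0. ] w 47.1 g 0.0
shift [-0.4 -0.3 60. ] turn z -0.0
0.59 (((546.2194213867188, 320.2177734375), (79.67757415771484, 105.664306640625), 52.992958068847656), 15, np.float64(28.706538941357962))
```

View pics/s1.png

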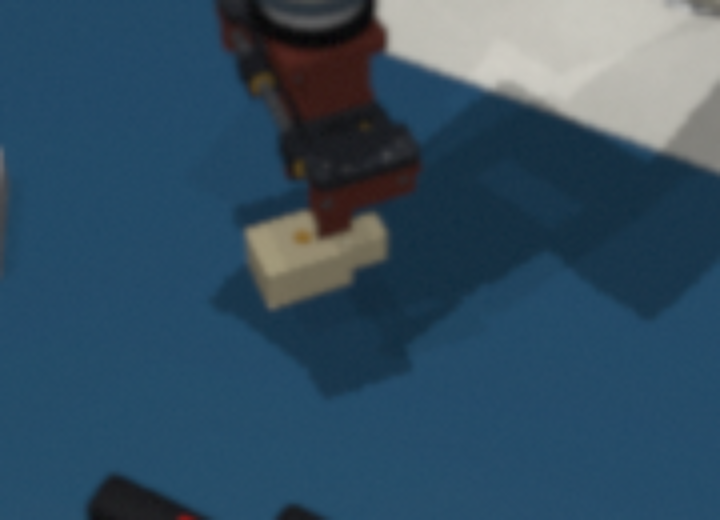

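The crop shows the shoe unmoved at about (315,255), stepped end to the right, with the gripper above its middle and still opening. I'll let it open fully, then go down and grip.

Request:
jog_arm:
  increments: [0,0,0,0,0,0,100,0,0,0,0,0,0,100,0,0,0,0,0,0,100,0,0,0,0,0,0,100,0,0,0,0,0,25,100,0,0,0,0,0,25,100,0,0,0,0,0,9,100,0,0,0,0,0,0,100]

```text
t: 6.0
ee_pos: [479.6, -117.8, 8.0]
orientation: [2.945, -1.093, -0.002]
ft_force: [0.9, 0.5, 0.0]
width: 87.9
grasp_force: 0.0
```

Request:
jog_arm:
  increments: [0,0,0,0,0,0,0,0,0,0,0,0,0,0,0,0,0,0,0,0,0,0,0,0,0,0,0,0,0,0,0,0,0,0,0,0,0,0,0,0,0,0]

```text
t: 6.75
ee_pos: [479.9, -117.9, 8.4]
orientation: [2.945, -1.093, 0.0]
ft_force: [-0.2, 0.4, 3.4]
width: 43.9
grasp_force: 30.0
```

Request:
jog_arm:
  increments: [0,0,0,0,0,-30,0,0,0,0,0,0,-50,0,0,0,0,0,0,-50,0,0,0,-10,0,0,0,0,0,0,-10,0,0,0,0,0,0,-10,0,0,0,0,0,0,-10,0,0,0,0,0,0,-10,0,0,0,0,0,0,-10,0,0,0,0,0,0,-10,0,0,0,0,0,0,-10,0,0,0,0,0,0,-10,0,0,0,0]

```text
t: 8.25
ee_pos: [479.5, -117.7, 137.9]
orientation: [-2.851, -1.317, 0.001]
ft_force: [0.2, -1.3, -1.5]
width: 44.1
grasp_force: 30.0
```

Request:
jog_arm:
  increments: [0,0,-10,0,0,0,0,0,0,-10,0,0,0,0,0,0,-10,0,0,0,0,0,0,-10,0,0,0,0,0,0,-10,0,0,0,0,0,0,-10,0,0,0,0,0,0,-10,0,0,0,0,0,0,-10,0,0,0,0,0,0,-10,0,0,0,0,0,0,-10,0,0,0,0,0,0,-3.7,0,0,0,0,0,0,0,0,0,0,0]

```text
t: 9.75
ee_pos: [479.6, -117.7, 138.0]
orientation: [-0.735, -3.054, -0.0]
ft_force: [-0.0, 0.2, -1.4]
width: 43.7
grasp_force: 30.0
```

```bash
python3 -c "
from h import *
to(549.6,308.1,138,63)"
```

```text
t 9.75 tcp [ 479.6 -117.7  138. ] tooly 62.92 tz [-0.001  0.    -1.   ] F [-0.   0.2 -1.4] w 43.7 g 29.998642802238464
shift [131.5 411.    0. ] turn z -0.1
```

Request:
jog_arm:
  increments: [0,0,0,14.6,45.7,0,0,0,0,0,14.6,45.7,0,0,0,0,0,14.6,45.7,0,0,0,0,0,14.6,45.7,0,0,0,0,0,14.6,45.7,0,0,0,0,0,14.6,45.7,0,0,0,0,0,14.6,45.7,0,0,0,0,0,14.6,45.7,0,0,0,0,0,14.6,45.7,0,0,0,0,0,0,0,30,0,0,0,0,0,0,30,0,0,0,0,0,0,0,0]

```text
t: 11.25
ee_pos: [547.8, 307.4, 75.7]
orientation: [-0.735, -3.05, 0.006]
ft_force: [-0.1, -0.5, -1.7]
width: 43.9
grasp_force: 30.0
```

Run:
```python
from h import *
to(549.6,308.1,20.4,63)
im=get_image("scene")
cv2.imwrite("pics/s2.png",cv2.resize(im["pixels"][170:300,360:540],None,fx=4,fy=4))
```

```text
t 11.25 tcp [547.8 307.4  75.7] tooly 62.92 tz [-0.005 -0.003 -1.   ] F [-0.1 -0.5 -1.7] w 43.9 g 29.99901831150055
shift [-1.5  1.8 55.3] turn z -0.1
```

View pics/s2.png

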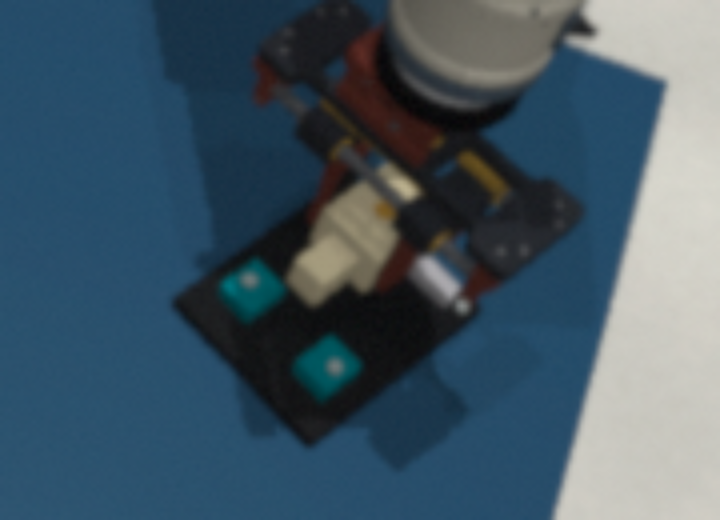

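The crop shows the stepped end at (325,270), pointing at the slot between the teal blocks at (250,290) and (328,365), with the shoe upright and in line. I'll lower it now.

Request:
jog_arm:
  increments: [0,0,0,-0.5,0.5,20,0,0,0,0,0,0,20,0,0,0,0,0,0,8,0,0,0,0,0,0,0,0,0,0,0,0,0,0,0]

```text
t: 11.92
ee_pos: [550.8, 308.6, 30.6]
orientation: [0.734, 3.054, 0.001]
ft_force: [0.8, -0.6, -0.7]
width: 44.0
grasp_force: 30.0
```

```bash
python3 -c "
from h import *
to(549.6,308.1,20.4,63)"
```

```text
t 11.93 tcp [550.8 308.6  30.6] tooly 62.96 tz [ 0.001  0.    -1.   ] F [ 0.8 -0.6 -0.7] w 44.0 g 29.998862743377686
shift [ 0.8 -1.  10.2] turn z -0.0
```

Request:
jog_arm:
  increments: [0,0,0,0,-0.5,4,0,0,0,0,0,-0.5,3,0,0,0,0,0,0,1.5,0,0,0,0,0,0,1,0,0,0,0,0,0,0,0,0,0,0,0,0,0,0]

```text
t: 12.68
ee_pos: [550.1, 307.6, 20.8]
orientation: [0.734, 3.055, 0.0]
ft_force: [-0.1, 0.1, -1.1]
width: 44.0
grasp_force: 30.0
```

Request:
jog_arm:
  increments: [0,0,0,0,0,0.6,0,0,0,0,0,0,0,0]

```text
t: 12.92
ee_pos: [550.1, 307.6, 20.4]
orientation: [0.734, 3.054, 0.0]
ft_force: [0.1, -0.5, 2.1]
width: 44.0
grasp_force: 30.0
```

The shoe is on the floor: the force turned to +2 N at the expected height. I'll release and lift clear.

Request:
jog_arm:
  increments: [0,0,0,0,0,0,100,0,0,0,0,0,0,100,0,0,0,0,0,0,100,0,0,0,0,0,0,100,0,0,0,0,0,0,100,0,0,0,0,0,0,100,0,0,0,0,0,0,100,0,0,0,0,0,0,100,0,0,0,0,0,-25,100,0,0,0,0,0,-50,100,0,0,0,0,0,-50,100,0,0,0,0,0,-50,100]

```text
t: 14.42
ee_pos: [549.8, 307.5, 196.8]
orientation: [-0.734, -3.055, 0.0]
ft_force: [0.6, 1.1, 0.6]
width: 87.7
grasp_force: 0.0
```

Request:
jog_arm:
  increments: [0,0,0,0,-55,0,100,0,0,0,0,-55,0,100,0,0,0,0,-55,0,100,0,0,0,0,-55,0,100,0,0,0,0,0,0,100]

```text
t: 15.05
ee_pos: [447.9, 109.2, 195.1]
orientation: [-0.739, -3.052, 0.001]
ft_force: [-0.3, 0.4, 0.9]
width: 87.8
grasp_force: 0.0
```

Run:
```python
from h import *
to(549.6,308.1,20.4,63)
a=np.radians(-27);e=np.array([np.cos(a),np.sin(a)]);f=np.array([-e[1],e[0]])
for c in("top","scene"):
    im=get_image(c);W=cloud(im)
    q=W[...,:2]-np.array([549.6,308.1]);s=q@e;v=q@f
    m=(abs(s)<65)&(abs(v)<60)
    for r in[(42,52),(34,42)]:
        k=m&(W[...,2]>r[0])&(W[...,2]<r[1])
        if k.sum(): print(c,r,k.sum(),np.percentile(s[k],[2,98]).round(1),np.percentile(v[k],[2,98]).round(1),np.median(W[k][:,2]).round(1),cv2.minAreaRect(W[k][:,:2].astype(np.float32))[2])
cv2.imwrite("pics/s3.png",cv2.resize(im["pixels"][190:300,380:500],None,fx=5,fy=5))
```

```text
t 15.05 tcp [447.9 109.2 195.1] tooly 62.79 tz [-0.002 -0.001 -1.   ] F [-0.3  0.4  0.9] w 87.8 g 0.0
shift [  0.3 223.6 174.5] turn z -0.2
top (42, 52) 359 [-42.3  14.2] [-20.1  22.3] 47.4 61.992828369140625
top (34, 42) 112 [-10.4  43.7] [-20.9  10.7] 37.7 86.40264129638672
scene (42, 52) 428 [-41.3  17.5] [-21.2  21.9] 46.6 62.843509674072266
scene (34, 42) 149 [-32.6  47.5] [-17.6  22.8] 36.7 41.395450592041016
```

View pics/s3.png

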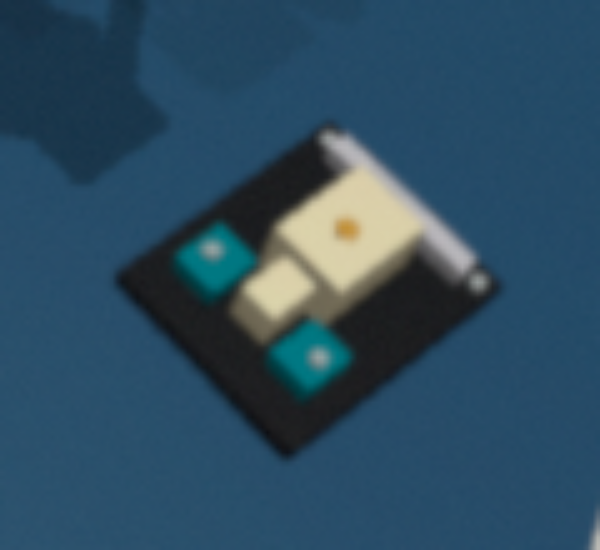

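The shoe sits flat and in line: block top at about 47 mm, step top at about 37 mm, and the stepped end at (275,290) between the teal blocks. Its length and width are centred within about 2 mm, and the arm is clear.

```bash
python3 -c "
from workcell import job
print(job.close_job())"
```

```text
the job is handed in; nothing more can be done
None
```

I felt one end of the shoe at 36 mm (full height), loaded it into the nest with its stepped end in the slot, flat and within about 2 mm of the seat, then let go and handed the job in; no verdict was returned.

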